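Three things back to their own places on the writing desk

TASK

The three things under the reading lamp stand on each other's places: put the dark blue hearing-aid case in the middle of the rose-gold charger, the white pill box in the middle of the round glass coaster and the steel magnifier in the middle of the cork square, each upright. The desk has just been oiled, so set nothing down on the bare wood, even for a moment: park one thing on the empty slate tile to make room, and leave the tile empty at the end. Set everything down gently without dropping it, and leave the cleaning pick, the cream jar and the spectacles case where they lie.

Things in the scene. Friction and masses are not known exactly. Their poses are not given: they have to be found in the camera images.
- pillbox_mid (a point): White round ceramic pill box with a blue ring on its lid and a dark seam, 52 mm in diameter, 36 mm high, about 0.12 kg. The point is its centre, 18 mm above its underside; z up. It starts on the charger. It belongs on the glass coaster.
- case_mid (a point): Dark blue plastic hearing-aid case with a steel seam and clasp, a rounded box 62 mm (its x) by 46 mm (its y), 30 mm high, about 0.09 kg. The point is its centre, 15 mm above its underside; z up. It starts on the cork square. It belongs on the charger.
- magnifier_mid (a point): Small steel magnifier, folded: a round upright lens head 38 mm in diameter and 28 mm high with a pale domed lens on top (2 mm more), and the folded arm, 14 mm wide, sticking out 23 mm from the head to the thing's -x between 2 and 12 mm above the underside. About 0.13 kg. The point is the centre of the lens head, 14 mm above its underside; z up; pinch the head across y. It starts on the glass coaster. It belongs on the cork square, with the lens head in the middle.
- charger_top (a point): Rose-gold plastic charger, fixed: a flat pad 100 mm (x) by 96 mm (y), 12 mm high, with a paler disc in its middle; its hinged flap lies open and flat behind the pad (at +x, 36 mm long, 8 mm high). The point is the centre of the pad's top face, 12 mm above the desk.
- coaster_top (a point): Round pale green glass coaster, fixed, 100 mm in diameter, 8 mm thick. The point is the centre of its top face, 8 mm above the desk.
- cork_top (a point): Brown square cork mat, fixed, 100 by 100 mm, 8 mm thick. The point is the centre of its top face, 8 mm above the desk.
- slate_top (a point): Dark grey square slate tile, fixed, 100 by 100 mm, 8 mm thick, empty at the start: the free spot. The point is the centre of its top face, 8 mm above the desk.
- pick: Bystander: grey cleaning pick with a silicone tip, 130 mm long, 10 mm thick, lying along its x. Origin in the middle of its length, at desk level.
- cream: Bystander: amber cream jar with a black cap, 52 mm in diameter, 40 mm high. Origin at the centre of its underside.
- specs: Bystander: wine-red hard spectacles case, 150 mm (x) by 58 mm (y), 34 mm high. Origin at the centre of its underside.
Mind the look-alikes: they are no part of the job. There is more than one size of the part that bears case_mid; the job needs the smallest.

How it is judged:
On the way:
1. one of the three things stands on the slate tile (centre within 35 mm of the tile's centre), upright and let go (((horizontal distance between pillbox_mid and slate_top below 0.035 m and z of pillbox_mid in the frame of slate_top between 0.014 and 0.022 m and angle between pillbox_mid's own z axis and vertical below 0.15 rad and linear speed of pillbox below 0.03 m/s and contact force between pillbox and the fingers below 0.05 N) or (horizontal distance between case_mid and slate_top below 0.035 m and z of case_mid in the frame of slate_top between 0.011 and 0.019 m and angle between case_mid's own z axis and vertical below 0.15 rad and linear speed of case below 0.03 m/s and contact force between case and the fingers below 0.05 N) or (horizontal distance between magnifier_mid and slate_top below 0.035 m and z of magnifier_mid in the frame of slate_top between 0.01 and 0.018 m and angle between magnifier_mid's own z axis and vertical below 0.15 rad and linear speed of magnifier below 0.03 m/s and contact force between magnifier and the fingers below 0.05 N))), for 0.2 s.
At the end, for the whole second after the job is handed in: The hearing-aid case stands on the charger, the pill box on the glass coaster and the magnifier on the cork square, each upright with its centre (the magnifier's lens head) within 15 mm of the middle of its place, released and at rest; the slate tile is empty (horizontal distance between pillbox_mid and coaster_top below 0.015 m and z of pillbox_mid in the frame of coaster_top between 0.014 and 0.022 m and angle between each of pillbox_mid, case_mid, magnifier_mid's own z axis and vertical below 0.15 rad and linear speed of each of pillbox, case, magnifier below 0.03 m/s and contact force between each of pillbox, case, magnifier and the fingers below 0.05 N and horizontal distance between case_mid and charger_top below 0.015 m and z of case_mid in the frame of charger_top between 0.011 and 0.019 m and horizontal distance between magnifier_mid and cork_top below 0.015 m and z of magnifier_mid in the frame of cork_top between 0.01 and 0.018 m); the robot touches nothing.
It fails at once if one of the three things is set down on the bare desk top (height (world z) of pillbox_mid below 0.021 m or height (world z) of case_mid below 0.018 m or height (world z) of magnifier_mid below 0.017 m).
It fails at once if one of the three things is dropped (falls free by more than about 10 mm) ((contact force between pillbox and the fingers below 0.02 N and linear speed of pillbox above 0.45 m/s) or (contact force between case and the fingers below 0.02 N and linear speed of case above 0.45 m/s) or (contact force between magnifier and the fingers below 0.02 N and linear speed of magnifier above 0.45 m/s)).
It fails at once if one of the three things is tipped by more than about 40 degrees (angle between any of pillbox_mid, case_mid, magnifier_mid's own z axis and vertical above 0.7 rad).
It fails at once if the cleaning pick, the cream jar or the spectacles case is shifted by more than 20 mm (distance of any of pick, cream, specs from where it was at the start of the episode above 0.02 m).
It also fails if it takes over 93 s, if anything falls off the work surface, if the arm or the gripper's body presses on something with over 40 N, if the wrist force passes 120 N, or if a joint passes its speed limit or range.

ROBOT

A 6-joint arm with a two-finger parallel gripper is mounted at the origin on the work surface. World frame = base frame: x ahead of the robot, y to its left, z up, the work surface at z = 0. Lengths are in m, angles in rad, forces in N, time in s.
With the tool pointing down it reaches from about 0.225 to 0.875 m from the base axis. Payload 3.4 kg.
Tool frame: the origin (TCP) lies between the finger pads; the fingertips stand 11 mm ahead of it and the grasp point (between the pads) lies 8 mm behind it; z points along the fingers, y is the line along which they close (so a half turn about z gives the same grasp; the last joint's range is limited). The gripper opens to 85 mm and grips with 20 to 120 N. Pads are 22 mm wide; open, the fingers measure 114 mm over their backs; the gripper's body (76 mm by 85 mm) begins 54 mm behind the grasp point. The pads swing forward as they close: fully open they stand 13 mm farther back than shut.
Start: joints at [-1.455, 0.276, 1.505, -0, 1.361, -0.121], TCP at [0.135, -0.559, 0.242] pointing down, gripper open.
Joint ranges: [-2.89, 2.89], [-0.75, 2.08], [0.22, 2.7], [-1.18, 4.32], [0.11, 2.71], [-2.7, 2.7]. Speed limits (rad/s): [2.57, 2.57, 3.14, 3.14, 3.14, 3.14].

INTERFACE

Orientations are given as a unit quaternion [w, x, y, z].
In Python, from rig import sensors, eyes, manip gives the robot as it stands.
- The arm moves only by the tool drive_tool, never from a script. Its argument "deltas" is a list of rows, each an object with "linear": the shift along the world's x, y, z in mm, a list of three; "twist": the turn about the world's z in degrees; "claw": the opening, from 0 (shut) to 1 (fully open). In form: [{"linear": [tx, ty, tz], "twist": twist, "claw": claw}, ...]. A call has 1 to 12 rows; each row is the pose to reach, as a shift and turn from the pose commanded when the call began; what a row does not reach only later rows make up. A row lasts 1/12 s, in which the tool goes at most 41.7 mm and 7.16 degrees, less where a joint would pass 70% of its speed; a pose out of reach is approached as far as the arm can. A call with a gripper value outside its range is refused whole. The fingers move at their own pace and stop on an object; "squeeze" is the grip in N (left out, the last holds). Time passes only in rows, so rows that repeat a pose let the fingers close. It gives the time, the measured TCP pose, the force, the opening and the grip force at its end, in the units of the state.
- sensors.get_state(): the state, without advancing time (a new reading comes with each control period).
- eyes.get_image(name): name is "scene" or "top" or "wrist"; returns the picture (384x512x3 uint8, red, green, blue); there is no depth.
- eyes.camera_model(name): a dict with "intrinsics" (3x3 intrinsics, pixels), "R" (3x3) and "t" (3): a world point X has camera coordinates R X + t. Camera axes: x right, y down, z forward; pixel columns grow to the right and rows downward; lengths in m; the calibration is good to about 2 mm. The wrist camera is an equidistant fisheye: a pixel r from the principal point sees the ray r / f radians off the axis. A picture is of the moment at which its call begins: read the wrist's pose just before it. camera_model takes no time and is no camera call; for the wrist camera it gives the pose at the moment of the call.
- manip.sign_off(): hands the job in; it is judged then, once.
The state is a dict: "clock": time; "qpos": joint angles; "qd": joint speeds; "effort": joint torques, N m; "position": TCP position; "ee_rot": TCP orientation; "contact_force": force on the tool from outside, world axes, zero at the start; "moment": the same for the moment, N m; "width": finger opening in m; "gripper_force": force on a finger pad.
Only numpy, scipy, OpenCV 4.12 (cv2) and the standard library are available. Lean on these libraries where they do the work, as an engineer would, in place of code of your own. Each camera call takes 0.05 s, during which the arm holds its last target. There are 200 camera calls.

## Working session

There is one attempt and no reset: what is moved stays moved. The work goes in short steps, Python scripts to look and compute and a tool call to move; the robot and the scene stay as the last step left them, time stands still between calls to the robot, and variables do not carry over. Pictures are saved under pics/ and viewed, at most 14 in all, crops included, and the job is handed in when it is done.

Besides the shell and the picture viewer there is one more tool, called after "Request:" by a JSON object that holds its "method" and its "body", one argument or row to a line. drive_tool: Moves the arm, as the interface text tells. Its arguments: {"type":"object","properties":{"deltas":{"type":"array","items":{"type":"object","properties":{"linear":{"type":"array","items":{"type":"number"}},"twist":{"type":"number"},"claw":{"type":"number"}}}},"squeeze":{"type":"number"}},"required":["deltas"]}

```bash
mkdir -p pics; cat > h.py <<'E'
import numpy as np,cv2
from rig import sensors,eyes,manip
def snap(n,f):
    m=eyes.camera_model(n);im=cv2.cvtColor(np.array(eyes.get_image(n)),cv2.COLOR_RGB2BGR);cv2.imwrite('pics/'+f,im);return im,m
def px2w(m,u,v,z):
    K=np.array(m["intrinsics"]);R=np.array(m["R"]);t=np.array(m["t"])
    d=R.T@np.linalg.inv(K)@[u,v,1];c=-R.T@t
    return c+d*(z-c[2])/d[2]
E
python3 - <<'E'
from h import *
for n in("top","scene"):
    im,m=snap(n,n+"0.png");print(m)
a=cv2.imread('pics/top0.png');cv2.imwrite('pics/top0b.png',cv2.resize(a,(800,600),interpolation=cv2.INTER_CUBIC))
print(sensors.get_state())
E
```

```text
{'intrinsics': array([[475.26328961,   0.        , 256.88851842],
       [  0.        , 475.26328961, 192.25007037],
       [  0.        ,   0.        ,   1.        ]]), 'R': array([[-0.01376307, -0.99988217, -0.00679823],
       [-0.99286973,  0.01447102, -0.11832286],
       [ 0.11840729,  0.00512127, -0.9929519 ]]), 't': array([0.05311938, 0.61752905, 0.99514952])}
{'intrinsics': array([[437.79472159,   0.        , 251.68695677],
       [  0.        , 437.79472159, 188.33196801],
       [  0.        ,   0.        ,   1.        ]]), 'R': array([[ 0.3254349 ,  0.9455512 ,  0.00500614],
       [ 0.57119002, -0.19236449, -0.79795856],
       [-0.75354766,  0.26254302, -0.60269153]]), 't': array([-0.2420561 , -0.31222105,  1.73617124])}
{'clock': 0.1, 'qpos': array([-1.45498085e+00,  2.76535013e-01,  1.50599049e+00, -1.70590795e-05,
        1.36068976e+00, -1.21009686e-01]), 'qd': array([-9.30366866e-04, -9.60721885e-04, -2.02000367e-03, -5.78541041e-04,
       -1.39991454e-03,  7.28499308e-05]), 'effort': array([ 1.66687820e-03, -4.17698801e+01, -2.46404761e+01, -1.39190615e-04,
        5.85600399e-03,  7.78266582e-06]), 'position': array([ 0.13483734, -0.55851308,  0.24153072]), 'ee_rot': array([-8.11324808e-04,  9.92996881e-01,  1.18137787e-01, -6.23344491e-06]), 'contact_force': array([0.25797269, 0.10614636, 0.20974281]), 'moment': array([-0.00776571,  0.00923876, -0.02111635]), 'gripper_force': 0.0, 'width': 0.0855159201116618}
```

View pics/top0b.png

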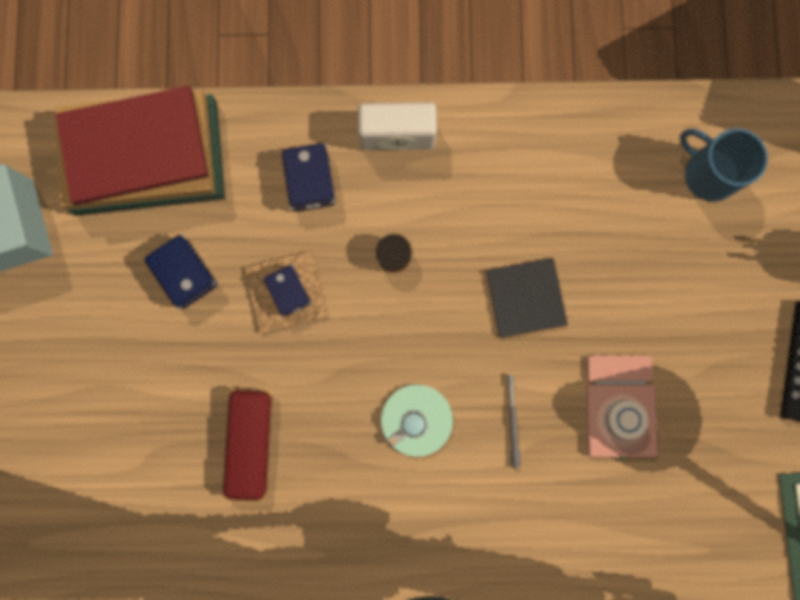

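View pics/scene0.png

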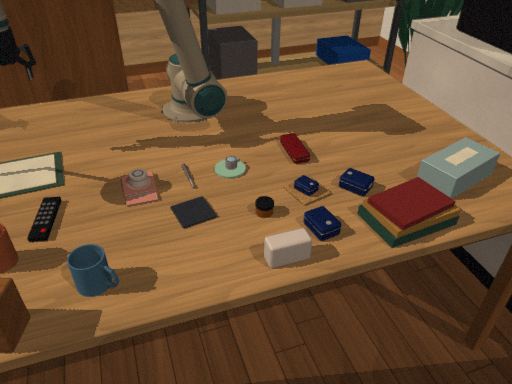

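The smallest blue case stands on the cork (top view, enlarged: 287,291). The pill box is on the charger (628,420), the magnifier on the coaster (413,424), and the slate (527,297) is empty. I'll enlarge these spots.

```bash
python3 - <<'E'
from h import *
a=cv2.imread('pics/top0.png');T=[]
for (cx,cy) in((400,262),(267,269),(183,187),(337,190)):
    c=cv2.resize(a[cy-30:cy+30,cx-40:cx+40],(400,300),interpolation=cv2.INTER_CUBIC)
    for k in range(0,400,50):cv2.line(c,(k,0),(k,5),(0,255,255),1)
    for k in range(0,300,50):cv2.line(c,(0,k),(5,k),(0,255,255),1)
    T.append(c)
cv2.imwrite('pics/mos.png',np.vstack([np.hstack(T[:2]),np.hstack(T[2:])]))
E
```

```text
(no output)
```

View pics/mos.png

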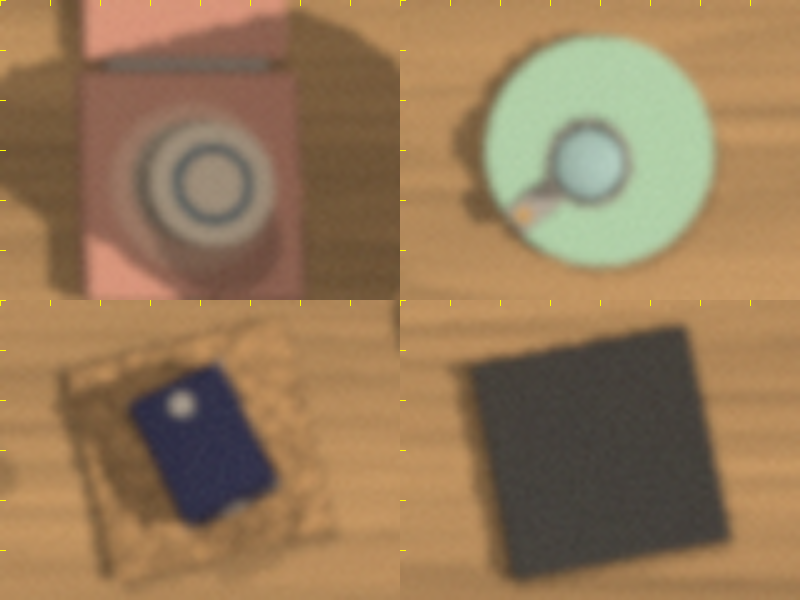

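```bash
python3 - <<'E'
from h import *
m=eyes.camera_model("top")
O=dict(ch=(360,232),co=(227,239),ck=(143,157),sl=(297,160))
def w(o,c,z):
    return px2w(m,O[o][0]+(c[0]+.5)/5-.5,O[o][1]+(c[1]+.5)/5-.5,z)
P=[("charger",'ch',(193,184),.012),("chTL",'ch',(83,70),.012),("chTR",'ch',(299,70),.012),("chBR",'ch',(303,298),.012),("pill",'ch',(213,183),.048),("coaster",'co',(200,151.5),.008),("mag",'co',(190,162),.036),("armtip",'co',(122,215),.018),
("case",'ck',(205,144),.023),("c1",'ck',(132,105),.036),("c2",'ck',(215,65),.036),("c3",'ck',(277,182),.03),("c4",'ck',(195,225),.03),("cork",'ck',(197,152),.008),("k1",'ck',(65,70),.008),("k2",'ck',(285,20),.008),("slate",'sl',(200,153),.008),("s1",'sl',(72,65),.008),("s2",'sl',(285,28),.008)]
d={}
for n,o,c,z in P: d[n]=w(o,c,z);print(n,(d[n]*1000).round(1))
a=lambda v:np.degrees(np.arctan2(v[1],v[0])).round(1)
n=np.linalg.norm
print("case long",a(d["c2"]-d["c3"]),a(d["c1"]-d["c4"]),"short",a(d["c1"]-d["c2"]),a(d["c4"]-d["c3"]),"arm",a(d["armtip"]-d["mag"]),n((d["armtip"]-d["mag"])[:2]))
print(n(d["chTL"]-d["chTR"]),n(d["chTR"]-d["chBR"]),n(d["s1"]-d["s2"]))
print("pick ends",px2w(m,510/1.5625,375/1.5625,.005),px2w(m,517/1.5625,467/1.5625,.005))
snap("wrist","w0.png")
E
```

```text
charger [ 449.7 -261.    12. ]
chTL [ 499.7 -215.3   12. ]
chTR [ 498.4 -309.7   12. ]
chBR [ 400.3 -306.1   12. ]
pill [ 451.6 -259.1   48. ]
coaster [452.3  25.6   8. ]
mag [449.1  30.3  36. ]
armtip [426.   59.9  18. ]
case [637.5 206.   23. ]
c1 [653.3 235.9  36. ]
c2 [670.5 199.6  36. ]
c3 [619.3 173.2  30. ]
c4 [600.9 209.   30. ]
cork [635.9 211.9   8. ]
k1 [674.  271.5   8. ]
k2 [695.3 172.5   8. ]
slate [ 623.7 -133.4    8. ]
s1 [664.3 -77.4   8. ]
s2 [ 679.6 -173.4    8. ]
case long 27.3 27.1 short 115.3 117.2 arm 127.9 0.03753793324198823
0.09443468441731437 0.09814661474860449 0.09722107029123209
pick ends [ 0.51350352 -0.1076303   0.005     ] [ 0.38577128 -0.11341551  0.005     ]
```

View pics/w0.png

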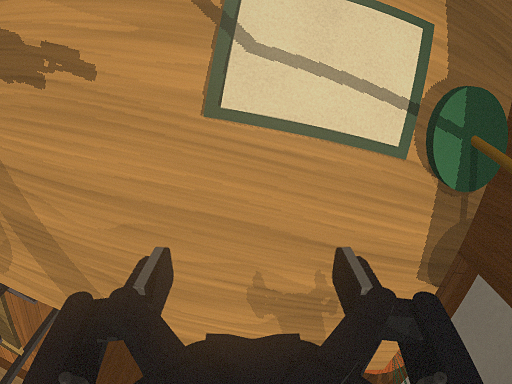

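The wrist view shows a green lamp base (465,140) with a brass stem going off to the right, plus the clipboard (320,70). I'll locate the lamp before moving.

```bash
cat >> h.py <<'E'
def fe(m,u,v,z):
    K=np.array(m["intrinsics"]);R=np.array(m["R"]);t=np.array(m["t"])
    x=(u-K[0,2])/K[0,0];y=(v-K[1,2])/K[1,1];r=np.hypot(x,y)
    d=R.T@[np.sin(r)*x/r,np.sin(r)*y/r,np.cos(r)];c=-R.T@t
    return c+d*(z-c[2])/d[2]
E
python3 - <<'E'
from h import *
m=eyes.camera_model("wrist");print(m,-np.array(m["R"]).T@m["t"])
for p in((465,140),(430,140),(230,110),(210,110)):print(p,fe(m,*p,.01))
for z in(.02,.1,.2,.3):print(z,fe(m,508,158,z))
E
```

```text
{'intrinsics': array([[297.31863964,   0.        , 252.35778358],
       [  0.        , 297.31863964, 190.39659539],
       [  0.        ,   0.        ,   1.        ]]), 'R': array([[ 0.23443908, -0.9721269 , -0.00275686],
       [-0.9187897 , -0.22250092,  0.32606566],
       [-0.31759061, -0.07390956, -0.9453431 ]]), 't': array([-0.57295026, -0.04169679,  0.38169778])} [ 0.21723499 -0.53804682  0.37285171]
(465, 140) [ 0.24587285 -0.85334468  0.01      ]
(430, 140) [ 0.22556483 -0.78916346  0.01      ]
(230, 110) [ 0.18902635 -0.51598502  0.01      ]
(210, 110) [ 0.18375461 -0.49210117  0.01      ]
0.02 [ 0.24989235 -0.95449651  0.02      ]
0.1 [ 0.24248814 -0.86007731  0.1       ]
0.2 [ 0.23323287 -0.74205332  0.2       ]
0.3 [ 0.22397761 -0.62402933  0.3       ]
```

Request:
{"method": "drive_tool", "body": {
  "deltas": [
    {"linear": [100,95,-20],"twist": 0,"claw": 1},
    {"linear": [317,299,-120],"twist": 0,"claw": 1},
    {"linear": [317,299,-120],"twist": 0,"claw": 1},
    {"linear": [317,299,-120],"twist": 0,"claw": 1},
    {"linear": [317,299,-120],"twist": 0,"claw": 1},
    {"linear": [317,299,-120],"twist": 0,"claw": 1},
    {"linear": [317,299,-120],"twist": 0,"claw": 1},
    {"linear": [317,299,-120],"twist": 0,"claw": 1},
    {"linear": [317,299,-120],"twist": 0,"claw": 1},
    {"linear": [317,299,-120],"twist": 0,"claw": 1},
    {"linear": [317,299,-120],"twist": 0,"claw": 1},
    {"linear": [317,299,-120],"twist": 0,"claw": 1}
  ],
  "squeeze": 25
}}

```text
clock: 1.15
position: [0.4546, -0.2549, 0.1203]
ee_rot: [-0.002, 0.993, 0.121, -0.0]
contact_force: [-0.6, -0.0, -0.5]
width: 0.0856
gripper_force: 0.0
```

```bash
python3 - <<'E'
from h import *
im,m=snap("wrist","w1.png");print(sensors.get_state()["position"],-np.array(m["R"]).T@m["t"])
import pickle;pickle.dump(m,open("w1.pkl","wb"))
E
```

```text
[ 0.45297917 -0.25717678  0.12102582] [ 0.53691752 -0.23439357  0.25151924]
```

View pics/w1.png

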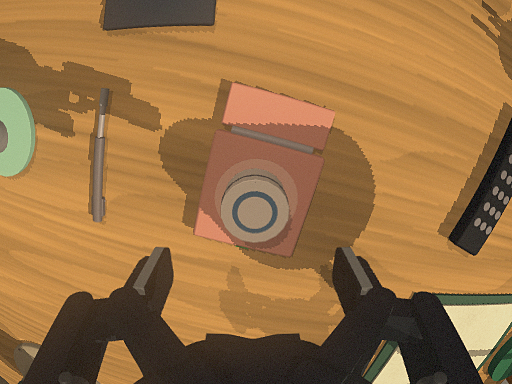

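The pill box lid is at (255,212), and the pad corners are at (218,129), (324,154), (194,235) and (295,256).

```bash
python3 - <<'E'
from h import *
import pickle;m=pickle.load(open("w1.pkl","rb"))
print(fe(m,255,212,.048));q=[fe(m,*p,.012) for p in((218,129),(324,154),(194,235),(295,256))]
print(np.round(q,4),np.mean(q,0));print(sensors.get_state()["position"])
E
```

```text
[ 0.45251412 -0.25600309  0.048     ]
[[ 0.5008 -0.2132  0.012 ]
 [ 0.5021 -0.3032  0.012 ]
 [ 0.4014 -0.2111  0.012 ]
 [ 0.4025 -0.3076  0.012 ]] [ 0.45171496 -0.25877529  0.012     ]
[ 0.45297917 -0.25717678  0.12102582]
```

Request:
{"method": "drive_tool", "body": {
  "deltas": [
    {"linear": [0,0,-25],"twist": 0,"claw": 1},
    {"linear": [0,0,-50],"twist": 0,"claw": 1},
    {"linear": [0,1,-70],"twist": 0,"claw": 1},
    {"linear": [0,1,-82],"twist": 0,"claw": 1},
    {"linear": [0,1,-90],"twist": 0,"claw": 1},
    {"linear": [0,1,-95],"twist": 0,"claw": 1},
    {"linear": [0,1,-95],"twist": 0,"claw": 0.75},
    {"linear": [0,1,-95],"twist": 0,"claw": 0.6},
    {"linear": [0,1,-95],"twist": 0,"claw": 0.5},
    {"linear": [0,1,-95],"twist": 0,"claw": 0.4},
    {"linear": [0,1,-95],"twist": 0,"claw": 0.4},
    {"linear": [0,1,-95],"twist": 0,"claw": 0.4}
  ],
  "squeeze": 25
}}

```text
clock: 2.2
position: [0.4523, -0.2595, 0.0284]
ee_rot: [0.001, 0.993, 0.118, 0.001]
contact_force: [-2.4, -0.6, 7.3]
width: 0.0511
gripper_force: 26.6
```

Request:
{"method": "drive_tool", "body": {
  "deltas": [
    {"linear": [0,0,6],"twist": 0,"claw": 0.4},
    {"linear": [0,0,20],"twist": 0,"claw": 0.4},
    {"linear": [0,0,45],"twist": 0,"claw": 0.4},
    {"linear": [15,11,65],"twist": 0,"claw": 0.4},
    {"linear": [40,30,70],"twist": 0,"claw": 0.4},
    {"linear": [70,52,70],"twist": 0,"claw": 0.4},
    {"linear": [100,74,70],"twist": 0,"claw": 0.4},
    {"linear": [130,96,60],"twist": 0,"claw": 0.4},
    {"linear": [155,114,40],"twist": 0,"claw": 0.4},
    {"linear": [168,123,25],"twist": 0,"claw": 0.4},
    {"linear": [171,126,18],"twist": 0,"claw": 0.4},
    {"linear": [171,126,18],"twist": 0,"claw": 0.4}
  ]
}}

```text
clock: 3.2
position: [0.6221, -0.1315, 0.0432]
ee_rot: [-0.001, 0.993, 0.119, -0.002]
contact_force: [0.0, 0.9, -1.0]
width: 0.0508
gripper_force: 26.5
```

Request:
{"method": "drive_tool", "body": {
  "deltas": [
    {"linear": [0,0,0],"twist": 0,"claw": 0.4},
    {"linear": [0,0,0],"twist": 0,"claw": 0.4}
  ]
}}

```text
clock: 3.37
position: [0.6222, -0.1339, 0.0461]
ee_rot: [0.0, 0.993, 0.118, 0.0]
contact_force: [-0.2, -0.1, -0.1]
width: 0.0512
gripper_force: 26.5
```

```bash
python3 - <<'E'
from h import *
im,m=snap("wrist","w2.png");print(sensors.get_state())
E
```

```text
{'clock': 3.4167, 'qpos': array([-3.21143198e-01,  5.22786464e-01,  1.63161558e+00, -5.55153747e-04,
        9.86014663e-01,  1.01433594e+00]), 'qd': array([-0.00352041, -0.00529645, -0.00128503,  0.00208423, -0.00391893,
        0.00084037]), 'effort': array([ 3.72729097e-01, -5.07668638e+01, -1.97039062e+01,  1.97400124e-02,
        1.25561381e-02, -2.00181654e-03]), 'position': array([ 0.62243569, -0.13409183,  0.04644796]), 'ee_rot': array([4.59410441e-04, 9.93068028e-01, 1.17539323e-01, 4.33898126e-04]), 'contact_force': array([ 0.40155068, -0.50362306, -0.32732626]), 'moment': array([-0.0104299 , -0.00297308,  0.00181896]), 'gripper_force': 26.46949911781121, 'width': 0.050864975739576004}
```

View pics/w2.png

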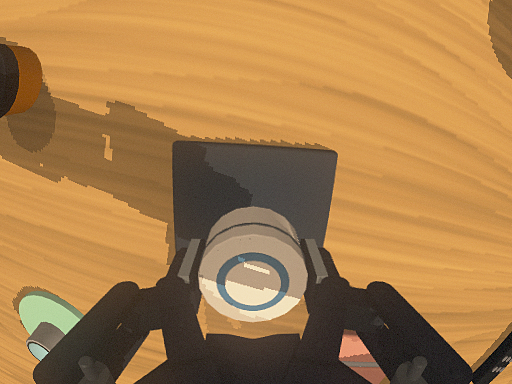

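The pill box is held upright over the slate, its lid at (252,280). Lowering.

Request:
{"method": "drive_tool", "body": {
  "deltas": [
    {"linear": [0,0,-8],"twist": 0,"claw": 0.4},
    {"linear": [0,0,-14],"twist": 0,"claw": 0.4},
    {"linear": [0,0,-18],"twist": 0,"claw": 0.4},
    {"linear": [0,0,-20],"twist": 0,"claw": 0.4},
    {"linear": [0,0,-21],"twist": 0,"claw": 0.4},
    {"linear": [0,0,-22],"twist": 0,"claw": 0.4},
    {"linear": [0,0,-22],"twist": 0,"claw": 0.4},
    {"linear": [0,0,-22],"twist": 0,"claw": 0.4}
  ]
}}

```text
clock: 4.08
position: [0.622, -0.1332, 0.0244]
ee_rot: [0.0, 0.993, 0.118, -0.001]
contact_force: [-3.3, 0.1, 6.4]
width: 0.0511
gripper_force: 27.2
```

Request:
{"method": "drive_tool", "body": {
  "deltas": [
    {"linear": [0,0,0],"twist": 0,"claw": 0.62},
    {"linear": [0,0,0],"twist": 0,"claw": 0.7},
    {"linear": [0,0,0],"twist": 0,"claw": 0.8},
    {"linear": [0,0,0],"twist": 0,"claw": 1},
    {"linear": [0,0,0],"twist": 0,"claw": 1},
    {"linear": [0,0,10],"twist": 0,"claw": 1},
    {"linear": [0,0,40],"twist": 0,"claw": 1},
    {"linear": [0,0,75],"twist": 0,"claw": 1},
    {"linear": [0,0,100],"twist": 0,"claw": 1},
    {"linear": [0,30,100],"twist": 3,"claw": 1},
    {"linear": [3,70,100],"twist": 8,"claw": 1},
    {"linear": [6,110,100],"twist": 13,"claw": 1}
  ]
}}

```text
clock: 5.08
position: [0.6294, -0.0228, 0.1251]
ee_rot: [0.0, 0.973, 0.23, 0.001]
contact_force: [1.3, 0.4, -0.0]
width: 0.0855
gripper_force: 0.0
```

```bash
python3 - <<'E'
from h import *
im,m=snap("top","top1.png");print(sensors.get_state()["position"])
c=im[140:260,120:380];cv2.imwrite('pics/top1c.png',cv2.resize(c,(780,360),interpolation=cv2.INTER_CUBIC))
E
```

```text
[ 0.62909201 -0.01373323  0.12472396]
```

View pics/top1c.png

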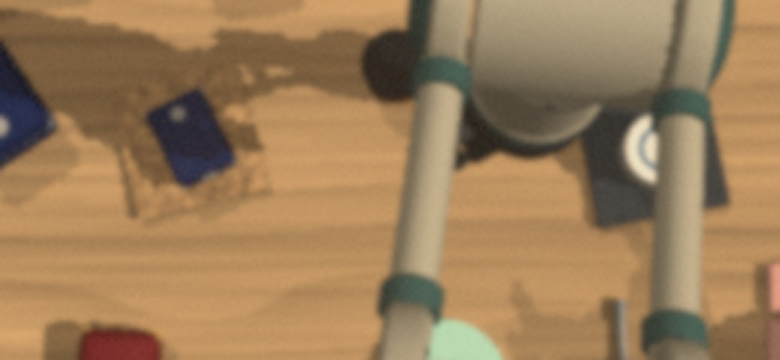

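The pill box stands near the middle of the slate (655,148). Next, hover over the case.

Request:
{"method": "drive_tool", "body": {
  "deltas": [
    {"linear": [2,40,0],"twist": 0,"claw": 1},
    {"linear": [4,80,0],"twist": 0,"claw": 1},
    {"linear": [6,120,0],"twist": 0,"claw": 1},
    {"linear": [7,160,0],"twist": 0,"claw": 1},
    {"linear": [8,195,0],"twist": 0,"claw": 1},
    {"linear": [9,220,0],"twist": 0,"claw": 1},
    {"linear": [9,230,0],"twist": 0.5,"claw": 1},
    {"linear": [9,230,0],"twist": 0.5,"claw": 1},
    {"linear": [9,230,0],"twist": 0.5,"claw": 1},
    {"linear": [9,230,0],"twist": 0.5,"claw": 1}
  ]
}}

```text
clock: 5.97
position: [0.6379, 0.2052, 0.1234]
ee_rot: [0.001, 0.972, 0.233, -0.0]
contact_force: [-0.4, 0.1, -1.1]
width: 0.0858
gripper_force: 0.0
```

```bash
python3 - <<'E'
from h import *
im,m=snap("wrist","w3.png");print(sensors.get_state()["position"],sensors.get_state()["ee_rot"])
import pickle;pickle.dump(m,open("w3.pkl","wb"))
cv2.imwrite('pics/w3c.png',cv2.resize(im[80:300,120:400],(784,616))[:600])
E
```

```text
[0.63796121 0.20503041 0.1234293 ] [ 4.80683723e-04  9.72437685e-01  2.33162314e-01 -2.31049654e-04]
```

View pics/w3c.png

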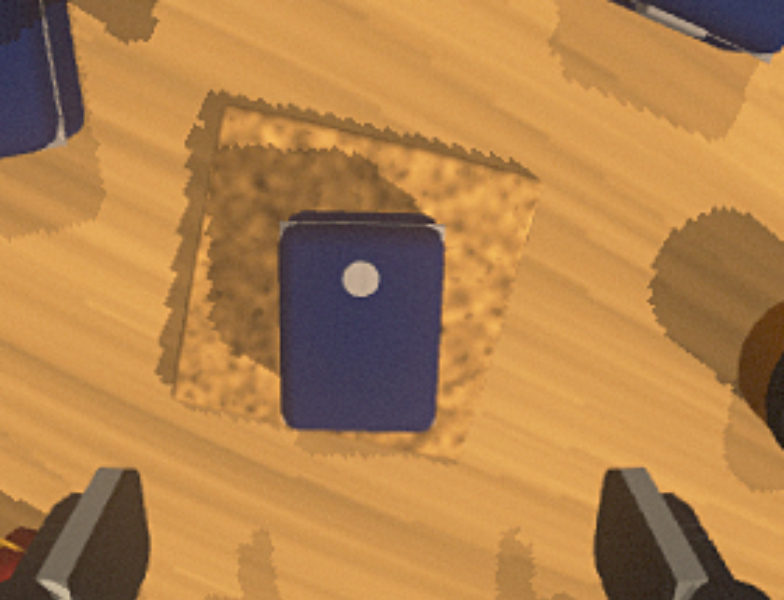

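The case top is centred near (360,329), square to the gripper. The cork corners are (222,105), (539,180), (463,462) and (175,400).

```bash
python3 - <<'E'
from h import *
import pickle;m=pickle.load(open("w3.pkl","rb"))
f=lambda p,z:fe(m,120+p[0]/2.8,80+p[1]/2.8,z)
c=[f(p,.036) for p in((280,228),(442,228),(436,430),(283,430))];k=[f(p,.008) for p in((222,105),(539,180),(463,462),(175,400))]
print(np.round(c,4),np.mean(c,0));print(np.round(k,4),np.mean(k,0),np.linalg.norm(np.diff(k,axis=0),axis=1))
a=c[0]-c[3]+c[1]-c[2];print(np.degrees(np.arctan2(a[1],a[0])))
E
```

```text
[[0.6557 0.2428 0.036 ]
 [0.6756 0.2037 0.036 ]
 [0.6212 0.176  0.036 ]
 [0.6007 0.2163 0.036 ]] [0.63828804 0.20969993 0.036     ]
[[0.6747 0.2745 0.008 ]
 [0.6977 0.1793 0.008 ]
 [0.6027 0.153  0.008 ]
 [0.5793 0.2495 0.008 ]] [0.63860682 0.21407616 0.008     ] [0.09799708 0.09850849 0.09934675]
26.348444318604688
```

Request:
{"method": "drive_tool", "body": {
  "deltas": [
    {"linear": [0,3,-30],"twist": 0,"claw": 1},
    {"linear": [0,3,-60],"twist": 0,"claw": 1},
    {"linear": [0,3,-80],"twist": 0,"claw": 1},
    {"linear": [0,3,-92],"twist": 0,"claw": 1},
    {"linear": [0,3,-98],"twist": 0,"claw": 1},
    {"linear": [0,3,-101],"twist": 0,"claw": 1},
    {"linear": [0,3,-101],"twist": 0,"claw": 0.7},
    {"linear": [0,3,-101],"twist": 0,"claw": 0.55},
    {"linear": [0,3,-101],"twist": 0,"claw": 0.45},
    {"linear": [0,3,-101],"twist": 0,"claw": 0.35},
    {"linear": [0,3,-101],"twist": 0,"claw": 0.35},
    {"linear": [0,3,-101],"twist": 0,"claw": 0.35}
  ],
  "squeeze": 25
}}

```text
clock: 7.02
position: [0.639, 0.2103, 0.024]
ee_rot: [0.0, 0.972, 0.234, 0.002]
contact_force: [-0.0, -0.1, 5.4]
width: 0.0457
gripper_force: 27.4
```

Request:
{"method": "drive_tool", "body": {
  "deltas": [
    {"linear": [0,0,6],"twist": 0,"claw": 0.35},
    {"linear": [0,0,20],"twist": 0,"claw": 0.35},
    {"linear": [0,0,45],"twist": 0,"claw": 0.35},
    {"linear": [-4,-10,65],"twist": 0,"claw": 0.35},
    {"linear": [-12,-30,80],"twist": 0,"claw": 0.35},
    {"linear": [-24,-60,85],"twist": 0,"claw": 0.35},
    {"linear": [-37,-93,85],"twist": 0,"claw": 0.35},
    {"linear": [-51,-127,85],"twist": -2,"claw": 0.35},
    {"linear": [-65,-161,85],"twist": -5,"claw": 0.35},
    {"linear": [-78,-195,85],"twist": -8,"claw": 0.35},
    {"linear": [-92,-229,85],"twist": -11,"claw": 0.35},
    {"linear": [-105,-263,85],"twist": -14,"claw": 0.35}
  ]
}}

```text
clock: 8.02
position: [0.5314, -0.0541, 0.1074]
ee_rot: [-0.0, 0.994, 0.113, -0.0]
contact_force: [0.5, -0.6, -0.6]
width: 0.0453
gripper_force: 26.6
```

Request:
{"method": "drive_tool", "body": {
  "deltas": [
    {"linear": [-14,-34,0],"twist": -3,"claw": 0.35},
    {"linear": [-27,-68,0],"twist": -6,"claw": 0.35},
    {"linear": [-41,-102,0],"twist": -9,"claw": 0.35},
    {"linear": [-54,-136,-5],"twist": -12,"claw": 0.35},
    {"linear": [-67,-166,-20],"twist": -13,"claw": 0.35},
    {"linear": [-76,-190,-35],"twist": -13,"claw": 0.35},
    {"linear": [-82,-203,-50],"twist": -13,"claw": 0.35},
    {"linear": [-83,-206,-60],"twist": -13,"claw": 0.35},
    {"linear": [-83,-206,-65],"twist": -13,"claw": 0.35},
    {"linear": [-83,-206,-65],"twist": -13,"claw": 0.35},
    {"linear": [-83,-206,-65],"twist": -13,"claw": 0.35}
  ]
}}

```text
clock: 8.93
position: [0.4502, -0.2579, 0.0424]
ee_rot: [-0.0, 1.0, 0.001, -0.0]
contact_force: [0.3, -0.2, -0.7]
width: 0.0456
gripper_force: 26.7
```

```bash
python3 - <<'E'
from h import *
im,m=snap("wrist","w4.png");s=sensors.get_state();print(s["position"],s["ee_rot"],s["contact_force"])
import pickle;pickle.dump(m,open("w4.pkl","wb"))
E
```

```text
[ 0.45063443 -0.25804467  0.0428067 ] [7.87586528e-05 9.99999071e-01 1.32270912e-03 3.19894803e-04] [ 0.57148938 -0.33951434 -1.05224908]
```

View pics/w4.png

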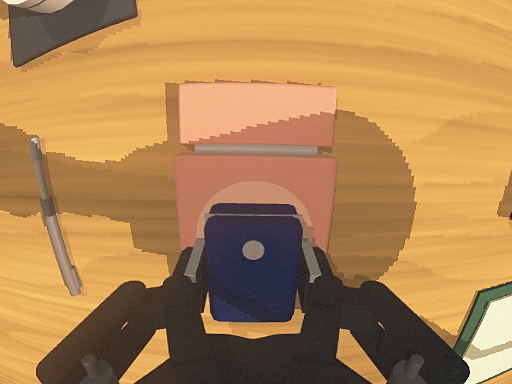

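The case is held level above the pad, its centre near (253,265). Lowering, then releasing.

Request:
{"method": "drive_tool", "body": {
  "deltas": [
    {"linear": [0,-1,-6],"twist": 0,"claw": 0.35},
    {"linear": [0,-2,-10],"twist": 0,"claw": 0.35},
    {"linear": [0,-2,-12],"twist": 0,"claw": 0.35},
    {"linear": [0,-2,-14],"twist": 0,"claw": 0.35},
    {"linear": [0,-2,-15],"twist": 0,"claw": 0.35},
    {"linear": [0,-2,-15],"twist": 0,"claw": 0.35},
    {"linear": [0,-2,-15],"twist": 0,"claw": 0.35}
  ]
}}

```text
clock: 9.57
position: [0.45, -0.2607, 0.0279]
ee_rot: [-0.0, 1.0, 0.001, 0.0]
contact_force: [-1.4, 2.5, 5.3]
width: 0.0456
gripper_force: 27.3
```

Request:
{"method": "drive_tool", "body": {
  "deltas": [
    {"linear": [0,0,0],"twist": 0,"claw": 0.57},
    {"linear": [0,0,0],"twist": 0,"claw": 0.65},
    {"linear": [0,0,0],"twist": 0,"claw": 0.8},
    {"linear": [0,0,0],"twist": 0,"claw": 1},
    {"linear": [0,0,0],"twist": 0,"claw": 1},
    {"linear": [0,0,10],"twist": 0,"claw": 1},
    {"linear": [0,0,40],"twist": 0,"claw": 1},
    {"linear": [0,0,75],"twist": 0,"claw": 1},
    {"linear": [0,20,97],"twist": 7,"claw": 1},
    {"linear": [0,50,97],"twist": 14,"claw": 1},
    {"linear": [0,80,97],"twist": 21,"claw": 1},
    {"linear": [0,110,97],"twist": 28,"claw": 1}
  ]
}}

```text
clock: 10.57
position: [0.4501, -0.1503, 0.1257]
ee_rot: [0.001, 0.97, 0.245, 0.001]
contact_force: [0.9, 0.4, 0.1]
width: 0.0856
gripper_force: 0.0
```

Request:
{"method": "drive_tool", "body": {
  "deltas": [
    {"linear": [0,25,0],"twist": 7,"claw": 1},
    {"linear": [0,50,0],"twist": 14,"claw": 1},
    {"linear": [0,75,0],"twist": 21,"claw": 1},
    {"linear": [0,100,0],"twist": 28,"claw": 1},
    {"linear": [0,120,0],"twist": 35,"claw": 1},
    {"linear": [0,140,0],"twist": 42,"claw": 1},
    {"linear": [0,155,0],"twist": 49,"claw": 1},
    {"linear": [0,165,0],"twist": 56,"claw": 1},
    {"linear": [0,172,0],"twist": 63,"claw": 1},
    {"linear": [0,176,0],"twist": 70,"claw": 1},
    {"linear": [0,180,0],"twist": 77,"claw": 1},
    {"linear": [0,180,0],"twist": 84,"claw": 1}
  ]
}}

```text
clock: 11.57
position: [0.4499, 0.0297, 0.125]
ee_rot: [0.0, 0.556, 0.831, 0.0]
contact_force: [-0.5, -0.3, 0.4]
width: 0.0858
gripper_force: 0.0
```

Request:
{"method": "drive_tool", "body": {
  "deltas": [
    {"linear": [0,0,0],"twist": 7,"claw": 1},
    {"linear": [0,0,0],"twist": 14,"claw": 1},
    {"linear": [0,0,0],"twist": 16,"claw": 1},
    {"linear": [0,0,0],"twist": 16,"claw": 1},
    {"linear": [0,0,0],"twist": 16,"claw": 1}
  ]
}}

```text
clock: 11.98
position: [0.45, 0.029, 0.1248]
ee_rot: [0.0, 0.438, 0.899, 0.0]
contact_force: [0.1, -0.4, 0.3]
width: 0.0851
gripper_force: 0.0
```

```bash
python3 - <<'E'
from h import *
im,m=snap("wrist","w5.png");s=sensors.get_state();print(s["position"],s["ee_rot"],s["qpos"])
import pickle;pickle.dump(m,open("w5.pkl","wb"))
cv2.imwrite('pics/w5c.png',cv2.resize(im[80:300,120:400],(784,616))[:600])
E
```

```text
[0.44997349 0.02900022 0.12474427] [2.89461758e-04 4.38331685e-01 8.98813235e-01 1.38008768e-04] [-9.02078760e-02  1.94779533e-01  1.94061988e+00  6.17264737e-05
  1.00555401e+00 -7.53553797e-01]
```

View pics/w5c.png

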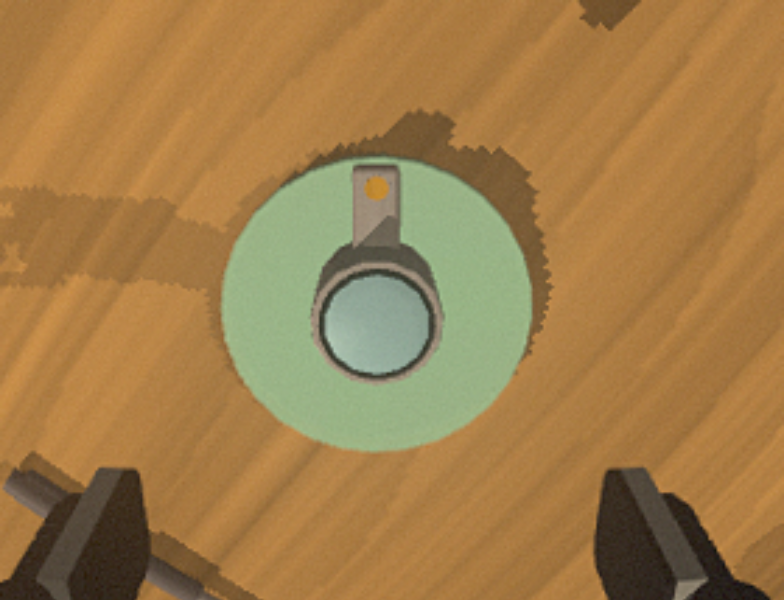

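The lens head is at (377,321), the arm points straight up at (376,190), and the coaster centre is (377,304). The grip line is aligned.

```bash
python3 - <<'E'
from h import *
import pickle;m=pickle.load(open("w5.pkl","rb"))
f=lambda p,z:fe(m,120+p[0]/2.8,80+p[1]/2.8,z)
print(f((377,321),.036),[f(p,.008)for p in((377,156),(377,452),(221,304),(532,304))])
t=f((376,167),.02)-f((377,321),.036);print(np.degrees(np.arctan2(t[1],t[0])),np.hypot(*t[:2]))
E
```

```text
[0.44896475 0.03508844 0.036     ] [array([0.42301317, 0.06859832, 0.008     ]), array([ 0.48459632, -0.00984313,  0.008     ]), array([0.4128207 , 0.00128556, 0.008     ]), array([0.49086787, 0.06216281, 0.008     ])]
128.30311616011412 0.040989337913880056
```

Request:
{"method": "drive_tool", "body": {
  "deltas": [
    {"linear": [-1,4,-30],"twist": 0,"claw": 1},
    {"linear": [-1,4,-60],"twist": 0,"claw": 1},
    {"linear": [-1,4,-80],"twist": 0,"claw": 1},
    {"linear": [-1,4,-94],"twist": 0,"claw": 1},
    {"linear": [-1,4,-100],"twist": 0,"claw": 1},
    {"linear": [-1,4,-103],"twist": 0,"claw": 1},
    {"linear": [-1,4,-103],"twist": 0,"claw": 0.7},
    {"linear": [-1,4,-103],"twist": 0,"claw": 0.55},
    {"linear": [-1,4,-103],"twist": 0,"claw": 0.4},
    {"linear": [-1,4,-103],"twist": 0,"claw": 0.3},
    {"linear": [-1,4,-103],"twist": 0,"claw": 0.25},
    {"linear": [-1,4,-103],"twist": 0,"claw": 0.25}
  ],
  "squeeze": 30
}}

```text
clock: 13.03
position: [0.4496, 0.0329, 0.0223]
ee_rot: [0.001, 0.438, 0.899, 0.0]
contact_force: [-1.1, -0.1, 6.1]
width: 0.0373
gripper_force: 29.7
```

Request:
{"method": "drive_tool", "body": {
  "deltas": [
    {"linear": [0,0,0],"twist": 0,"claw": 0.25},
    {"linear": [0,0,0],"twist": 0,"claw": 0.25}
  ]
}}

```text
clock: 13.2
position: [0.4495, 0.0329, 0.0223]
ee_rot: [0.001, 0.438, 0.899, 0.0]
contact_force: [-0.9, -0.6, 6.3]
width: 0.037
gripper_force: 29.7
```

Request:
{"method": "drive_tool", "body": {
  "deltas": [
    {"linear": [0,0,6],"twist": 0,"claw": 0.25},
    {"linear": [0,0,20],"twist": 0,"claw": 0.25},
    {"linear": [6,6,42],"twist": 0,"claw": 0.25},
    {"linear": [24,23,60],"twist": 0,"claw": 0.25},
    {"linear": [48,46,66],"twist": 0,"claw": 0.25},
    {"linear": [72,69,66],"twist": 0,"claw": 0.25},
    {"linear": [96,92,66],"twist": 0,"claw": 0.25},
    {"linear": [120,115,66],"twist": 0,"claw": 0.25},
    {"linear": [144,138,60],"twist": 0,"claw": 0.25},
    {"linear": [165,158,46],"twist": 0,"claw": 0.25},
    {"linear": [180,173,30],"twist": 0,"claw": 0.25},
    {"linear": [188,180,20],"twist": 0,"claw": 0.25}
  ]
}}

```text
clock: 14.2
position: [0.6382, 0.2151, 0.04]
ee_rot: [0.0, 0.437, 0.899, 0.0]
contact_force: [0.1, -0.0, -1.7]
width: 0.037
gripper_force: 30.5
```

Request:
{"method": "drive_tool", "body": {
  "deltas": [
    {"linear": [0,0,0],"twist": 0,"claw": 0.25},
    {"linear": [0,0,0],"twist": 0,"claw": 0.25},
    {"linear": [0,0,0],"twist": 0,"claw": 0.25}
  ]
}}

```text
clock: 14.45
position: [0.6358, 0.212, 0.0417]
ee_rot: [-0.0, 0.438, 0.899, -0.001]
contact_force: [1.0, -0.5, -1.8]
width: 0.0375
gripper_force: 30.5
```

```bash
python3 - <<'E'
from h import *
im,m=snap("wrist","w6.png");s=sensors.get_state();print(s["position"],s["ee_rot"],s["contact_force"],s["width"])
import pickle;pickle.dump(m,open("w6.pkl","wb"))
E
```

```text
[0.63606379 0.21194919 0.04218918] [-2.04665503e-05  4.38129571e-01  8.98911795e-01 -2.50379605e-04] [ 0.30994064 -0.71706962 -1.32139854] 0.036852983314358774
```

View pics/w6.png

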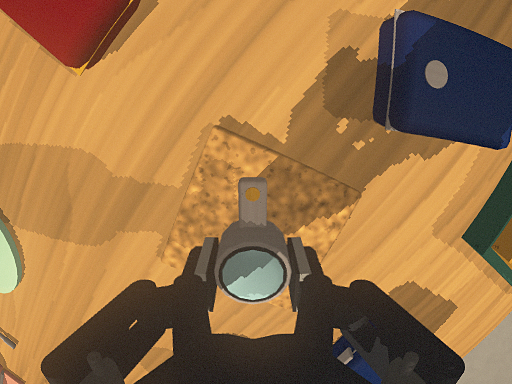

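The magnifier is held level over the cork, lens at (253,275). Lowering 20 mm.

Request:
{"method": "drive_tool", "body": {
  "deltas": [
    {"linear": [1,1,-8],"twist": 0,"claw": 0.25},
    {"linear": [1,1,-13],"twist": 0,"claw": 0.25},
    {"linear": [1,1,-17],"twist": 0,"claw": 0.25},
    {"linear": [1,1,-19],"twist": 0,"claw": 0.25},
    {"linear": [1,1,-20],"twist": 0,"claw": 0.25},
    {"linear": [1,1,-20],"twist": 0,"claw": 0.25},
    {"linear": [1,1,-20],"twist": 0,"claw": 0.25}
  ]
}}

```text
clock: 15.08
position: [0.6371, 0.2135, 0.0224]
ee_rot: [-0.0, 0.438, 0.899, -0.001]
contact_force: [-3.6, -1.8, 5.6]
width: 0.0366
gripper_force: 31.1
```

Request:
{"method": "drive_tool", "body": {
  "deltas": [
    {"linear": [0,0,0],"twist": 0,"claw": 0.47},
    {"linear": [0,0,0],"twist": 0,"claw": 0.55},
    {"linear": [0,0,0],"twist": 0,"claw": 0.75},
    {"linear": [0,0,0],"twist": 0,"claw": 1},
    {"linear": [0,0,0],"twist": 0,"claw": 1},
    {"linear": [0,0,10],"twist": 0,"claw": 1},
    {"linear": [0,0,40],"twist": 0,"claw": 1},
    {"linear": [0,0,75],"twist": 0,"claw": 1},
    {"linear": [0,-20,100],"twist": 0,"claw": 1},
    {"linear": [-2,-50,100],"twist": 0,"claw": 1},
    {"linear": [-4,-85,100],"twist": 0,"claw": 1},
    {"linear": [-6,-120,100],"twist": 0,"claw": 1}
  ]
}}

```text
clock: 16.08
position: [0.6322, 0.0934, 0.1231]
ee_rot: [0.001, 0.437, 0.899, 0.001]
contact_force: [-0.4, -0.2, 0.3]
width: 0.0856
gripper_force: 0.0
```

Request:
{"method": "drive_tool", "body": {
  "deltas": [
    {"linear": [-2,-35,0],"twist": 0,"claw": 1},
    {"linear": [-4,-70,0],"twist": 0,"claw": 1},
    {"linear": [-5,-105,0],"twist": 0,"claw": 1},
    {"linear": [-6,-140,0],"twist": 0,"claw": 1},
    {"linear": [-7,-175,0],"twist": 0,"claw": 1},
    {"linear": [-8,-205,0],"twist": 0,"claw": 1},
    {"linear": [-9,-220,0],"twist": 0,"claw": 1},
    {"linear": [-9,-226,0],"twist": 0,"claw": 1},
    {"linear": [-9,-226,0],"twist": 0,"claw": 1},
    {"linear": [-9,-226,0],"twist": 0,"claw": 1}
  ]
}}

```text
clock: 16.92
position: [0.6229, -0.1308, 0.1214]
ee_rot: [-0.0, 0.438, 0.899, 0.001]
contact_force: [0.1, 0.8, -0.3]
width: 0.0854
gripper_force: 0.0
```

```bash
python3 - <<'E'
from h import *
im,m=snap("wrist","w7.png");s=sensors.get_state();print(s["position"],s["ee_rot"],s["contact_force"],s["width"])
import pickle;pickle.dump(m,open("w7.pkl","wb"))
E
```

```text
[ 0.62286081 -0.13026815  0.12138132] [-3.47630931e-04  4.37389490e-01  8.99271949e-01  5.24803598e-04] [-0.54341277  1.01433164  0.18517626] 0.08509777543942565
```

View pics/w7.png

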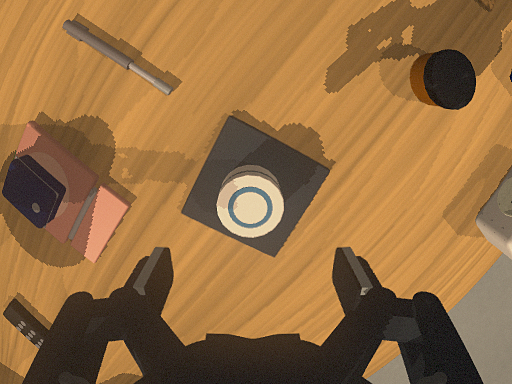

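The pill box lid is at (250,206), between the fingers and in the middle of the slate; the case stands on the charger. Gripping.

Request:
{"method": "drive_tool", "body": {
  "deltas": [
    {"linear": [0,-3,-30],"twist": 0,"claw": 1},
    {"linear": [0,-3,-60],"twist": 0,"claw": 1},
    {"linear": [0,-3,-80],"twist": 0,"claw": 1},
    {"linear": [0,-3,-91],"twist": 0,"claw": 1},
    {"linear": [0,-3,-96],"twist": 0,"claw": 1},
    {"linear": [0,-3,-98],"twist": 0,"claw": 1},
    {"linear": [0,-3,-98],"twist": 0,"claw": 0.75},
    {"linear": [0,-3,-98],"twist": 0,"claw": 0.6},
    {"linear": [0,-3,-98],"twist": 0,"claw": 0.5},
    {"linear": [0,-3,-98],"twist": 0,"claw": 0.4},
    {"linear": [0,-3,-98],"twist": 0,"claw": 0.4},
    {"linear": [0,-3,-98],"twist": 0,"claw": 0.4}
  ],
  "squeeze": 25
}}

```text
clock: 17.97
position: [0.6239, -0.1352, 0.025]
ee_rot: [0.001, 0.438, 0.899, 0.0]
contact_force: [-0.7, 1.8, 6.2]
width: 0.0512
gripper_force: 26.7
```

Request:
{"method": "drive_tool", "body": {
  "deltas": [
    {"linear": [0,0,6],"twist": 0,"claw": 0.4},
    {"linear": [0,0,20],"twist": 0,"claw": 0.4},
    {"linear": [-6,6,42],"twist": 0,"claw": 0.4},
    {"linear": [-24,23,60],"twist": 0,"claw": 0.4},
    {"linear": [-48,46,66],"twist": 0,"claw": 0.4},
    {"linear": [-72,69,66],"twist": 0,"claw": 0.4},
    {"linear": [-96,92,66],"twist": 0,"claw": 0.4},
    {"linear": [-118,111,64],"twist": 0,"claw": 0.4},
    {"linear": [-140,132,55],"twist": 0,"claw": 0.4},
    {"linear": [-157,148,42],"twist": 0,"claw": 0.4},
    {"linear": [-167,157,28],"twist": 0,"claw": 0.4},
    {"linear": [-171,162,20],"twist": 0,"claw": 0.4}
  ]
}}

```text
clock: 18.97
position: [0.4482, 0.0283, 0.0425]
ee_rot: [-0.002, 0.437, 0.899, -0.001]
contact_force: [-0.2, 0.0, -1.5]
width: 0.0513
gripper_force: 26.4
```

Request:
{"method": "drive_tool", "body": {
  "deltas": [
    {"linear": [0,0,0],"twist": 0,"claw": 0.4},
    {"linear": [0,0,0],"twist": 0,"claw": 0.4},
    {"linear": [0,0,0],"twist": 0,"claw": 0.4}
  ]
}}

```text
clock: 19.22
position: [0.4533, 0.0266, 0.044]
ee_rot: [0.001, 0.438, 0.899, 0.0]
contact_force: [-0.0, -0.1, -1.9]
width: 0.051
gripper_force: 26.4
```

```bash
python3 - <<'E'
from h import *
im,m=snap("wrist","w8.png");s=sensors.get_state();print(s["position"],s["ee_rot"],s["contact_force"],s["width"])
import pickle;pickle.dump(m,open("w8.pkl","wb"))
E
```

```text
[0.45344781 0.02645546 0.04409741] [1.21768886e-03 4.38034397e-01 8.98957300e-01 3.96260468e-04] [-0.34001023  0.15150455 -1.04821292] 0.05106943991106472
```

View pics/w8.png

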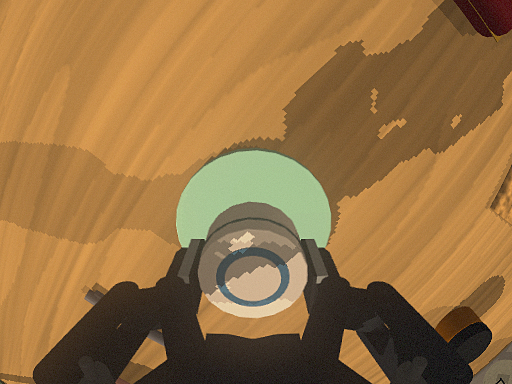

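The pill box is held level and centred across the coaster (centre column 253). Lowering 19 mm.

Request:
{"method": "drive_tool", "body": {
  "deltas": [
    {"linear": [-1,1,-8],"twist": 0,"claw": 0.4},
    {"linear": [-1,1,-13],"twist": 0,"claw": 0.4},
    {"linear": [-1,1,-16],"twist": 0,"claw": 0.4},
    {"linear": [-1,1,-18],"twist": 0,"claw": 0.4},
    {"linear": [-1,1,-19],"twist": 0,"claw": 0.4},
    {"linear": [-1,1,-19],"twist": 0,"claw": 0.4},
    {"linear": [-1,1,-19],"twist": 0,"claw": 0.4}
  ]
}}

```text
clock: 19.85
position: [0.4505, 0.0279, 0.0249]
ee_rot: [-0.0, 0.438, 0.899, -0.0]
contact_force: [-3.2, -0.1, 9.2]
width: 0.0512
gripper_force: 27.2
```

Released next, then back off toward the robot's right so the top camera sees everything.

Request:
{"method": "drive_tool", "body": {
  "deltas": [
    {"linear": [0,0,0],"twist": 0,"claw": 0.62},
    {"linear": [0,0,0],"twist": 0,"claw": 0.7},
    {"linear": [0,0,0],"twist": 0,"claw": 0.8},
    {"linear": [0,0,0],"twist": 0,"claw": 1},
    {"linear": [0,0,0],"twist": 0,"claw": 1},
    {"linear": [0,0,10],"twist": 0,"claw": 1},
    {"linear": [0,0,40],"twist": 0,"claw": 1},
    {"linear": [0,0,80],"twist": 0,"claw": 1},
    {"linear": [0,0,120],"twist": 0,"claw": 1},
    {"linear": [-30,-20,150],"twist": 0,"claw": 1},
    {"linear": [-60,-50,170],"twist": 0,"claw": 1},
    {"linear": [-85,-85,180],"twist": 0,"claw": 1}
  ]
}}

```text
clock: 20.85
position: [0.373, -0.0475, 0.2033]
ee_rot: [0.002, 0.436, 0.9, 0.0]
contact_force: [1.3, -1.5, -0.5]
width: 0.0853
gripper_force: 0.0
```

Request:
{"method": "drive_tool", "body": {
  "deltas": [
    {"linear": [-15,-30,0],"twist": 0,"claw": 1},
    {"linear": [-30,-60,0],"twist": 0,"claw": 1},
    {"linear": [-45,-90,0],"twist": 0,"claw": 1},
    {"linear": [-60,-120,0],"twist": 0,"claw": 1},
    {"linear": [-75,-150,0],"twist": 0,"claw": 1},
    {"linear": [-90,-180,0],"twist": 0,"claw": 1},
    {"linear": [-105,-210,0],"twist": 0,"claw": 1},
    {"linear": [-120,-240,0],"twist": 0,"claw": 1},
    {"linear": [-130,-260,0],"twist": 0,"claw": 1},
    {"linear": [-130,-260,0],"twist": 0,"claw": 1},
    {"linear": [-130,-260,0],"twist": 0,"claw": 1}
  ]
}}

```text
clock: 21.77
position: [0.2426, -0.3081, 0.2007]
ee_rot: [-0.0, 0.439, 0.898, 0.0]
contact_force: [-0.4, 1.2, 0.0]
width: 0.0856
gripper_force: 0.0
```

```bash
python3 - <<'E'
from h import *
a,m=snap("top","top9.png");T=[];print(sensors.get_state()["position"])
for (cx,cy) in((400,262),(267,269),(183,187),(337,190)):
    T.append(cv2.resize(a[cy-30:cy+30,cx-40:cx+40],(400,300),interpolation=cv2.INTER_CUBIC))
cv2.imwrite('pics/mos9.png',np.vstack([np.hstack(T[:2]),np.hstack(T[2:])]))
E
```

```text
[ 0.24287838 -0.30706395  0.20063763]
```

View pics/mos9.png

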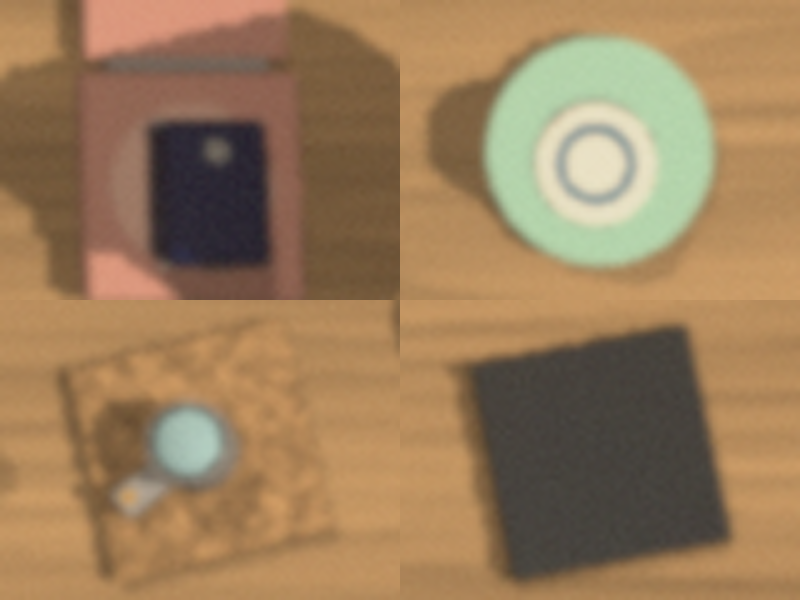

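The case (210,193 in its crop), pill box (196,163) and magnifier (190,142) stand on their places, and the slate is empty. I'll check the offsets.

```bash
python3 - <<'E'
from h import *
m=eyes.camera_model("top")
w=lambda o,c,z:px2w(m,o[0]+(c[0]+.5)/5-.5,o[1]+(c[1]+.5)/5-.5,z)[:2]*1000
ch,co,ck=(360,232),(227,239),(143,157)
print("case",w(ch,(210,193),.027)-w(ch,(193,184),.012))
print("pill",w(co,(196,163),.044)-w(co,(200,151.5),.008))
print("mag",w(ck,(188,140),.037)-w(ck,(197,152),.008), w(ck,(193,444-300),.022)-w(ck,(197,152),.008))
s=sensors.get_state();print(s["qd"].round(3),s["contact_force"])
E
```

```text
case [-3.25074377 -2.80621471]
pill [-3.28723821  2.23022955]
mag [ 1.47767156 -0.80826252] [ 1.73163142 -0.51038232]
[ 0.03  -0.012  0.012  0.002  0.002 -0.002] [-0.04003267  0.74888548  0.03916096]
```

All offsets are under 5 mm, well inside 15 mm. Handing in.

```bash
python3 -c "
from rig import manip
print(manip.sign_off())"
```

```text
the job is handed in; nothing more can be done
None
```

The job is handed in: the case is on the charger, the pill box on the coaster and the magnifier on the cork, each measured within about 5 mm of centre, with the slate tile empty and no verdict returned yet.

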